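# Free the camera arm from its cradle and hold it level over the stand's post

### The arm

A 6-joint arm with a two-finger parallel gripper is mounted at the origin on a cart in front of the work surface, level with it; the furniture and walls round the work are solid. World frame = base frame: x ahead of the robot, y to its left, z up, the work surface at z = 0. Lengths are in mm, angles in rad, forces in N, time in s.
With the tool pointing down it reaches from about 325 to 750 mm from the base axis. Payload 7.6 kg.
Tool frame: the origin (TCP) lies midway between the tips of the shut fingers; the grasp point (between the pads) lies 19 mm behind it; z points along the fingers, y is the line along which they close (so a half turn about z gives the same grasp; the last joint's range is limited). The gripper opens to 85 mm and grips with 20 to 120 N. Pads are 22 mm wide; open, the fingers measure 114 mm over their backs; the gripper's body (76 mm by 85 mm) begins 54 mm behind the grasp point. The pads swing forward as they close: fully open they stand 13 mm farther back than shut.
Start: joints at [1.043, 0.052, 1.401, -0, 1.689, -0.07], TCP at [232.025, 470.967, 231.323] pointing down, gripper open.
Joint ranges: [-2.9, 2.9], [-0.91, 2.17], [0.12, 2.37], [-1.06, 4.2], [0.26, 2.73], [-2.93, 2.93]. Speed limits (rad/s): [2.57, 2.57, 3.01, 3.14, 3.14, 3.14].

### API

Orientations are given as a rotation vector (axis times angle).
In Python, from plant import observe, vision, ticket gives the robot as it stands.
- The arm moves only by the tool drive_tool, never from a script. Its argument "steps" is a list of rows, each a list of 3 entries, a list of its own where there are three numbers: the shift along the tool's x, y, z in mm, then the turn, a rotation vector about the tool's x, y, z in rad, then the opening, from -1 (shut) to 1 (fully open). A call has 1 to 10 rows; each row is the pose to reach, as a shift and turn from the pose commanded when the call began, along the tool's axes at that moment; what a row does not reach only later rows make up. A row lasts 1/12 s, in which the tool goes at most 41.7 mm and 7.16 degrees, less where a joint would pass 70% of its speed; a pose out of reach is approached as far as the arm can. A call with a gripper value outside its range is refused whole. The fingers move at their own pace and stop on an object; "newtons" is the grip in N (left out, the last holds). Time passes only in rows, so rows that repeat a pose let the fingers close. It gives the time, the measured TCP pose, the force, the opening and the grip force at its end, in the units of the state.
- observe(): the state, without advancing time (a new reading comes with each control period).
- vision.get_image(name): name is "scene" or "top" or "wrist"; returns a dict with "pixels" (420x560x3 uint8, red, green, blue), "mtx" (3x3 intrinsics, pixels), "distortion" ([k1, k2, p1, p2, k3] as OpenCV has them; the pictures are not rectified), "R" (3x3) and "t" (3): a world point X has camera coordinates R X + t; the wrist camera has in their place "mount" (4x4, takes a point from camera to tool coordinates, whose origin is the TCP and whose axes are the flange's). Camera axes: x right, y down, z forward; pixel columns grow to the right and rows downward; lengths in mm; the calibration is good to about 2 mm. A picture is of the moment at which its call begins: read the wrist's pose just before it. There is no depth.
- ticket.finish_job(): hands the job in; it is judged then, once.
The state is a dict: "time": time; "joints": joint angles; "qd": joint speeds; "effort": joint torques, N m; "tcp_pos": TCP position; "tcp_rot": TCP orientation; "wrist_force": force on the tool from outside, world axes, zero at the start; "ft_torque": the same for the moment, N m; "gripper_width": finger opening in mm; "gripper_force": force on a finger pad.
Only numpy, scipy, OpenCV 4.12 (cv2) and the standard library are available. Lean on these libraries where they do the work, as an engineer would, in place of code of your own. Each camera call takes 0.05 s, during which the arm holds its last target. There are 200 camera calls.

### The job

The white cast camera arm is to go back on the grey camera stand, and I need you to hold it for me while I guide it on. Pull the black knob of the locking plunger on the blue storage cradle out until it clicks and stays out, then take the arm by the dark metal pads at its balance point (close to the heavy hub, not at mid-length), lift it straight up off the cradle's stub post, and carry it level to the stand without touching the stand with it. Finish while still holding the arm still and level, its hub bore centred over the stand's post and about two centimetres clear of the post's top, and its camera ring over the round white stage; leave the plunger out and the dish, dropper bottle and objective case where they are.

Things in the scene. Friction and masses are not known exactly. Their poses are not given: they have to be found in the camera images.
- camera_arm: White offset casting, 0.48 to 0.75 kg, 254 mm long, 46 wide, 45 high, lying level on the cradle. Origin on the hub's bore axis at the hub's underside (26 above the worktop on the cradle); x runs along the arm to the camera ring, z up. A web 16 wide (z 14 to 40) joins hub and ring. It leaves the cradle only straight up: the cradle's stub post stands 32 into the bore.
- hub_bore (a point): The arm's origin again: centre of the mouth under the heavy steel hub (diameter 46, height 45.5, through bore 24, grooved to diameter 33 at z 11 to 27, where the plunger locks it). A black clamp knob sticks out of the hub's back to x = -45.
- balance_point (a point): The arm's centre of mass: x = 52, y = 0, z = 27 in the arm's frame (53 above the worktop on the cradle). Two dark metal pads, one on each side of the web, mark it: each 30 long (x 37 to 67), 20 high (z 17 to 37); 25 across both. Free below down to 13 above the worktop. Grip here, fingers closing along the arm's y.
- camera_ring (a point): Centre of the underside of the light camera ring (diameter 46, 22 high): x = 170, y = 0, z = 16 in the arm's frame. A small black thumbscrew reaches on to x = 209.
- cradle: Blue storage cradle, fixed; plate 96 x 256, top 13 above the worktop; origin under its centre, z up. Stub post (diameter 20, top at 58) under the arm's hub at y = -70; the arm lies along +y, its web in a black fork at y 45 to 65 (61 high, 26 between cheeks). The plunger's aluminium block (24 x 30, 62 high) stands at x = -40, y = -70; the plunger points to -x, the robot's side.
- lock_knob (a point): Middle of the plunger's black round knob: diameter 26, 14 mm of it cylindrical, axis level along the cradle's x, 45 above the worktop, overhanging the front of the cradle's plate. Pinch it from above across its diameter (along the cradle's y) and pull along the cradle's -x. Axes as the cradle's.
- cradle_lock (a joint): Travel of the locking plunger in m: 0 = home, its nose in the groove of the arm's hub so that the arm cannot be lifted; 0.022 = fully out, arm free. Sprung over centre: 5 to 8 N pulls it, and past half way it snaps to the end and stays there.
- stand: Grey camera stand, fixed; base 270 x 120 x 17; origin under the centre of the base, z up. A steel post (diameter 20, top 100 above the worktop; stop collar of diameter 40 with its top at 60) stands at x = 85; a round white stage (diameter 80) lies at x = -85, the robot's side.
- post_top (a point): Centre of the post's top, 100 above the worktop; axes as the stand's.
- stage (a point): Centre of the top of the white stage, 170 in front of the post along the stand's -x.
- petri_dish: Blue petri dish, diameter 67, height 17, standing loose behind the cradle; origin under its centre. Leave alone.
- dropper_bottle: Amber dropper bottle with a black cap, diameter 40, height 96, loose; origin under its centre. Leave alone.
- objective_case: Black screw-top objective case, diameter 41, height 63, loose; origin under its centre. Leave alone.

How it is judged (in metres and radians):
On the way, in this order (a step that is already met when the one before it is completed fails the run):
1. the plunger is pulled fully out while the arm still sits on the cradle (value of joint cradle_lock above 0.019 m and z of camera_arm in the frame of cradle below 0.036 m), for 0.2 s.
2. the arm is lifted clear of the cradle, level, held at its balance point (z of camera_arm in the frame of cradle above 0.06 m and contact force between camera_arm and cradle below 0.1 N and angle between camera_arm's own z axis and vertical below 0.12 rad and x of the grasp point in the frame of camera_arm between 0.032 and 0.072 m), for 0.2 s.
At the end, for the whole second after the job is handed in: Arm held still in the fingers within 20 mm of its balance point: bore within 10 mm of the post axis, underside 6 to 45 mm above the post, ring within 20 mm of the stage centre in plan, level within 4.5 degrees, touching no stand or cradle; plunger out 19 mm or more (horizontal distance between hub_bore and post_top below 0.01 m and z of hub_bore in the frame of post_top between 0.006 and 0.045 m and horizontal distance between camera_ring and stage below 0.02 m and angle between camera_arm's own z axis and vertical below 0.08 rad and linear speed of camera_arm below 0.02 m/s and contact force between camera_arm and the fingers above 5 N and x of the grasp point in the frame of camera_arm between 0.032 and 0.072 m and contact force between camera_arm and cradle below 0.1 N and contact force between camera_arm and stand below 0.1 N and value of joint cradle_lock above 0.019 m); the arm keeps its last pose, push and grip.
It fails at once if the arm knocks against the stand (contact force between camera_arm and stand above 3 N).
It fails at once if the arm is carried steeply tilted or dropped (angle between camera_arm's own z axis and vertical above 0.35 rad).
It fails at once if the petri dish is pushed away or knocked over (distance of petri_dish from where it was at the start of the episode above 0.02 m or angle between petri_dish's own z axis and vertical above 0.3 rad).
It fails at once if the dropper bottle is pushed away or knocked over (distance of dropper_bottle from where it was at the start of the episode above 0.02 m or angle between dropper_bottle's own z axis and vertical above 0.3 rad).
It fails at once if the objective case is pushed away or knocked over (distance of objective_case from where it was at the start of the episode above 0.02 m or angle between objective_case's own z axis and vertical above 0.3 rad).
It also fails if it takes over 48 s, if anything falls off the work surface, if the arm or the gripper's body presses on something with over 40 N, if the wrist force passes 120 N, or if a joint passes its speed limit or range.

## Working session

There is one attempt and no reset: what is moved stays moved. The work goes in short steps, Python scripts to look and compute and a tool call to move; the robot and the scene stay as the last step left them, time stands still between calls to the robot, and variables do not carry over. Pictures are saved under pics/ and viewed, at most 10 in all, crops included, and the job is handed in when it is done.

Besides the shell and the picture viewer there is one more tool, called after "Emit:" as name([rows], argument=value, ...), one row to a line, values as JSON. drive_tool: Moves the arm, as the interface text tells. Its arguments: {"type":"object","properties":{"steps":{"type":"array"},"newtons":{"type":"number"}},"required":["steps"]}

```bash
mkdir -p pics; ls; python3 - <<'E'
from plant import observe, vision
import cv2
s=observe();print({k:s[k] for k in('time','tcp_pos','tcp_rot','gripper_width')})
for n in('scene','top'):
    i=vision.get_image(n);cv2.imwrite(f'pics/{n}0.png',i['pixels'][:,:,::-1])
    print(n,i['mtx'],i['distortion'],i['R'],i['t'])
i=vision.get_image('wrist');print(i['mtx'],i['mount'])
E
```

```text
pics
{'time': 0.0, 'tcp_pos': array([231.84643574, 470.70055333, 230.4670776 ]), 'tcp_rot': array([-7.12660754e-01, -3.05919245e+00,  2.34451211e-03]), 'gripper_width': 85.27455658921743}
scene [[439.7142982    0.         279.77002155]
 [  0.         439.7142982  211.29763114]
 [  0.           0.           1.        ]] [0.01622748 0.         0.         0.         0.        ] [[ 0.85005669 -0.52667226  0.00446608]
 [-0.31964661 -0.52261655 -0.79037838]
 [ 0.41860442  0.67043886 -0.6126027 ]] [-554.27658827  152.65029752 1088.03323663]
top [[533.29369643   0.         273.12062115]
 [  0.         533.29369643 211.07922493]
 [  0.           0.           1.        ]] [-0.06387872  0.          0.          0.          0.        ] [[ 0.01420518 -0.99987155  0.00742289]
 [-0.98306841 -0.01532203 -0.18259718]
 [ 0.18268746 -0.00470338 -0.98315979]] [-171.48128108  565.05577929 1132.7695003 ]
[[372.67810692   0.         277.88480761]
 [  0.         372.67810692 210.19597467]
 [  0.           0.           1.        ]] [[-4.58235070e-04 -9.47813727e-01 -3.18824292e-01  8.14025204e+01]
 [ 9.99999478e-01 -7.25594966e-04  7.19813527e-04  3.13327525e-01]
 [-9.13586443e-04 -3.18823796e-01  9.47813564e-01 -1.43862168e+02]
 [ 0.00000000e+00  0.00000000e+00  0.00000000e+00  1.00000000e+00]]
```

View pics/scene0.png

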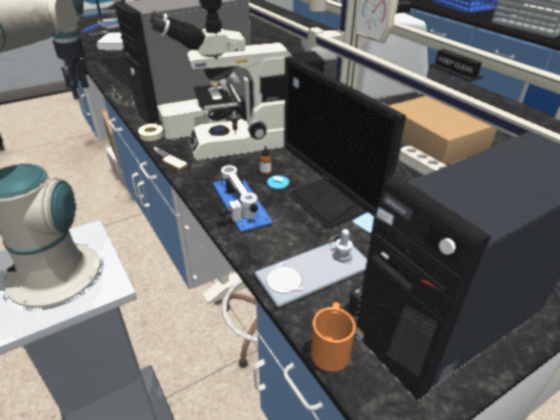

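View pics/top0.png

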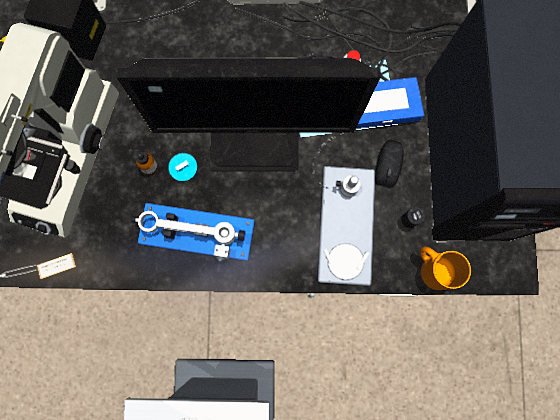

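The scene view shows the blue cradle with the white arm at about (240,200) and the stand at about (310,270). In the top view the hub is near (224,233), the camera ring (148,222), the lock block (222,252), the post (350,184), the stage (347,262), the bottle (146,162), the dish (183,166) and the case (413,217).

```bash
cat > h.py <<'E'
import numpy as np, cv2
from scipy.spatial.transform import Rotation as Ro
from plant import observe, vision
def grab(n):
    s=observe(); i=vision.get_image(n); 
    if n=='wrist':
        T=np.eye(4);T[:3,:3]=Ro.from_rotvec(s['tcp_rot']).as_matrix();T[:3,3]=s['tcp_pos'];M=T@np.array(i['mount'])
        i['Rw'],i['c']=M[:3,:3],M[:3,3]
    else:
        R=np.array(i['R']);i['Rw']=R.T;i['c']=-R.T@np.array(i['t'])
    i['bgr']=np.ascontiguousarray(i['pixels'][:,:,::-1]); i['hsv']=cv2.cvtColor(i['bgr'],cv2.COLOR_BGR2HSV)
    return i
def plane(i,uv,z):
    p=cv2.undistortPoints(np.array(uv,float).reshape(-1,1,2),np.array(i['mtx']),np.array(i['distortion'])).reshape(-1,2)
    d=np.c_[p,np.ones(len(p))]@i['Rw'].T
    return i['c']+d*((z-i['c'][2])/d[:,2])[:,None]
def proj(i,X):
    R=i['Rw'].T
    return cv2.projectPoints(np.array(X,float).reshape(-1,1,3),cv2.Rodrigues(R)[0],-R@i['c'],np.array(i['mtx']),np.array(i['distortion']))[0].reshape(-1,2)
def big(m):
    cs,_=cv2.findContours(m,cv2.RETR_EXTERNAL,cv2.CHAIN_APPROX_NONE);return max(cs,key=cv2.contourArea)
E
python3 - <<'E'
from h import *
np.set_printoptions(precision=1,suppress=True)
i=grab('top')
m=cv2.inRange(i['hsv'],(100,120,60),(125,255,255));m[:195]=0;m[:,:130]=0;m[:,262:]=0
c=big(cv2.morphologyEx(m,cv2.MORPH_CLOSE,np.ones((9,9))))
P=plane(i,c.reshape(-1,2),13)[:,:2].astype(np.float32)
r=cv2.minAreaRect(P);print('cradle',r,cv2.boxPoints(r))
for n,uv,z in(('hub',(223.5,232.5),71.5),('ring',(148,222),64),('post',(352,183),100),('stage',(347,262),20),('dish',(183,166),17),('bottle',(145,155),96),('case',(412,213),63),('mon-lo-edge',(378,131),100)):
    print(n,plane(i,[uv],z)[0])
print('stand corners z17',plane(i,[(324,166),(374,169),(372,285),(319,283)],17))
cv2.imwrite('pics/topc.png',cv2.resize(i['bgr'][140:300,120:440],(800,400),interpolation=cv2.INTER_CUBIC))
E
```

```text
cradle ((525.900146484375, 12.949508666992188), (256.057373046875, 97.80654907226562), 82.13386535644531) [[ 459.9 -107.2]
 [ 556.8 -120.6]
 [ 591.9  133.1]
 [ 495.   146.5]]
hub [515.1 -55.9  71.5]
ring [536.8 111.5  64. ]
post [ 623.1 -332.3  100. ]
stage [ 459.6 -331.2   20. ]
dish [677.7  48.2  17. ]
bottle [680.  119.3  96. ]
case [ 566.1 -470.8   63. ]
mon-lo-edge [ 742.  -391.6  100. ]
stand corners z17 [[ 682.9 -280.3   17. ]
 [ 677.8 -397.3   17. ]
 [ 408.9 -387.5   17. ]
 [ 411.9 -268.3   17. ]]
```

View pics/topc.png

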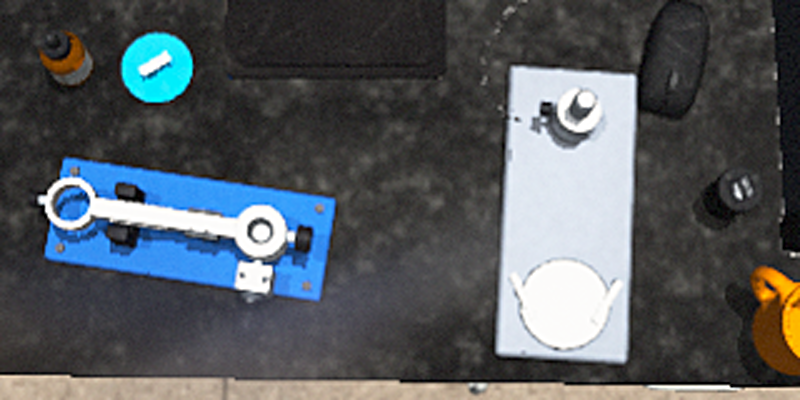

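The crop confirms it. The hub bore is at crop (261,231), the lock block at (252,275) with the knob in front of it, the post top at (584,100) and the stage at (563,303). Next I move the wrist over the knob.

Emit:
drive_tool([
  [[-422, -370, 80], [0, 0, -0.319], 1],
  [[-422, -370, 80], [0, 0, -0.319], 1],
  [[-422, -370, 80], [0, 0, -0.319], 1],
  [[-422, -370, 80], [0, 0, -0.319], 1],
  [[-422, -370, 80], [0, 0, -0.319], 1],
  [[-422, -370, 80], [0, 0, -0.319], 1],
  [[-422, -370, 80], [0, 0, -0.319], 1],
  [[-422, -370, 80], [0, 0, -0.319], 1],
  [[-422, -370, 80], [0, 0, -0.319], 1],
  [[-422, -370, 80], [0, 0, -0.319], 1],
])

```text
time: 1.03
tcp_pos: [388.6, 92.2, 173.0]
tcp_rot: [0.218, 3.133, 0.0]
wrist_force: [1.2, -0.2, 0.4]
gripper_width: 85.0
gripper_force: 0.0
```

```bash
cat >> h.py <<'E'
def delta(pos,yaw):  # tool down, tool y at angle yaw (rad)
    s=observe();R=Ro.from_rotvec(s['tcp_rot']).as_matrix()
    y=np.array([np.cos(yaw),np.sin(yaw),0]);z=np.array([0,0,-1.]);T=np.c_[np.cross(y,z),y,z]
    print('t',s['time'],'at',np.round(s['tcp_pos'],1),'shift',np.round(R.T@(np.array(pos)-s['tcp_pos']),1),'turn',np.round(Ro.from_matrix(R.T@T).as_rotvec(),3))
E
python3 -c "
from h import *
delta([447,-47,150],np.radians(82.13))"
```

```text
t 1.0333 at [388.6  92.2 173. ] shift [ -77.1 -129.8   23. ] turn [ 0.     0.001 -0.001]
```

Emit:
drive_tool([
  [[-77, -130, 23], [0, 0, 0], 1],
  [[-77, -130, 23], [0, 0, 0], 1],
  [[-77, -130, 23], [0, 0, 0], 1],
  [[-77, -130, 23], [0, 0, 0], 1],
  [[-77, -130, 23], [0, 0, 0], 1],
  [[-77, -130, 23], [0, 0, 0], 1],
])

```text
time: 1.53
tcp_pos: [446.5, -46.2, 149.5]
tcp_rot: [-0.222, -3.132, -0.001]
wrist_force: [0.3, 0.7, 0.1]
gripper_width: 85.4
gripper_force: 0.0
```

```bash
python3 - <<'E'
from h import *
delta([447,-47,150],np.radians(82.13))
i=grab('wrist');cv2.imwrite('pics/w1.png',i['bgr'])
o=np.array([525.9,13,0]);x=np.array([.9906,-.137,0]);y=np.array([.137,.9906,0])
print(proj(i,[o-y*70+x*k+[0,0,45] for k in(-50,-60,-70,-80)]))
E
```

```text
t 1.5333 at [446.5 -46.2 149.5] shift [-0.7 -0.7 -0.5] turn [ 0.    -0.002 -0.004]
[[276.92123143 234.54260753]
 [276.84383977 221.49542961]
 [276.76476664 208.12423562]
 [276.68401141 194.42594687]]
```

View pics/w1.png

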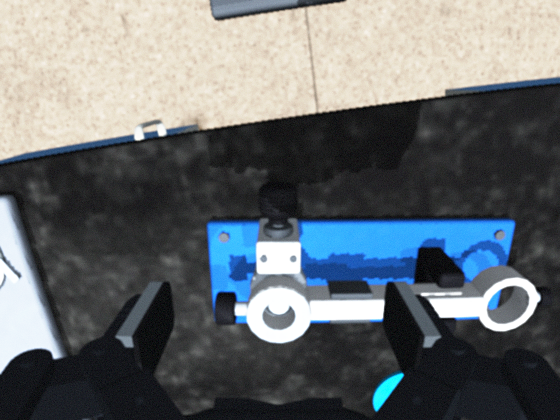

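The knob spans about cols 260–298 and rows 183–215, centred near (279,199), so it is roughly 76 mm in front of the cradle axis. Now I descend and pinch it.

```bash
python3 -c "
from h import *
delta([441,-44.5,24],np.radians(82.13))"
```

```text
t 1.5833 at [446.4 -45.2 149.9] shift [ 5.400e+00 -1.000e-01  1.259e+02] turn [ 0.    -0.001 -0.003]
```

Emit:
drive_tool([
  [[5, 0, 40], [0, 0, 0], 1],
  [[5, 0, 80], [0, 0, 0], 0.6],
  [[5, 0, 110], [0, 0, 0], 0.4],
  [[5, 0, 126], [0, 0, 0], 0.2],
  [[5, 0, 126], [0, 0, 0], -1],
  [[5, 0, 126], [0, 0, 0], -1],
  [[5, 0, 126], [0, 0, 0], -1],
  [[5, 0, 126], [0, 0, 0], -1],
  [[5, 0, 126], [0, 0, 0], -1],
  [[5, 0, 126], [0, 0, 0], -1],
], newtons=50)

```text
time: 2.42
tcp_pos: [440.6, -45.6, 24.6]
tcp_rot: [-0.217, -3.132, 0.005]
wrist_force: [-4.2, -9.8, -8.6]
gripper_width: 24.0
gripper_force: 49.4
```

Emit:
drive_tool([
  [[4, 0, 0], [0, 0, 0], -1],
  [[8, 0, 0], [0, 0, 0], -1],
  [[12, 0, 0], [0, 0, 0], -1],
  [[16, 0, 0], [0, 0, 0], -1],
  [[20, 0, 0], [0, 0, 0], -1],
  [[22, 0, 0], [0, 0, 0], -1],
  [[24, 0, 0], [0, 0, 0], -1],
  [[24, 0, 0], [0, 0, 0], -1],
])

```text
time: 3.08
tcp_pos: [418.7, -42.6, 24.8]
tcp_rot: [0.217, 3.13, -0.006]
wrist_force: [8.0, -11.9, -19.1]
gripper_width: 24.0
gripper_force: 50.7
```

The knob travelled 22 mm and met its end stop. I release it and rise.

Emit:
drive_tool([
  [[23, 0, 0], [0, 0, 0], 0.3],
  [[23, 0, 0], [0, 0, 0], 0.3],
  [[23, 0, 0], [0, 0, 0], 0.3],
  [[23, 0, -30], [0, 0, 0], 0.3],
])

```text
time: 3.42
tcp_pos: [393.2, -37.3, 51.8]
tcp_rot: [-0.217, -3.128, -0.001]
wrist_force: [0.6, -0.5, -1.3]
gripper_width: 55.7
gripper_force: 0.0
```

```bash
python3 -c "
from h import *
delta([523,-4.5,180],np.radians(-7.87))
print(observe()['joints'])"
```

```text
t 3.4167 at [393.2 -37.3  51.8] shift [-123.3   50.4 -128.9] turn [-0.004 -0.005  1.57 ]
[-1.88321737e-01 -1.75055707e-01  1.98726769e+00  2.32694042e-04
  1.33517105e+00 -1.62093757e+00]
```

Emit:
drive_tool([
  [[0, 0, -40], [0, 0, 0], 0.5],
  [[0, 0, -80], [0, 0, 0.12], 0.5],
  [[-30, 10, -115], [0, 0, 0.24], 0.5],
  [[-60, 25, -128], [0, 0, 0.36], 0.5],
  [[-90, 40, -128], [0, 0, 0.48], 0.5],
  [[-123, 50, -129], [0, 0, 0.6], 0.5],
  [[-123, 50, -129], [0, 0, 0.72], 0.5],
  [[-123, 50, -129], [0, 0, 0.84], 0.5],
  [[-123, 50, -129], [0, 0, 0.96], 0.5],
  [[-123, 50, -129], [0, 0, 1.08], 0.5],
])

```text
time: 4.25
tcp_pos: [525.2, -5.1, 184.7]
tcp_rot: [1.803, 2.57, 0.002]
wrist_force: [0.4, -0.2, 0.5]
gripper_width: 64.1
gripper_force: 0.0
```

Emit:
drive_tool([
  [[0, 0, 0], [0, 0, 0.12], 0.5],
  [[0, 0, 0], [0, 0, 0.24], 0.5],
  [[0, 0, 0], [0, 0, 0.36], 0.5],
  [[0, 0, 0], [0, 0, 0.48], 0.5],
  [[0, 0, 0], [0, 0, 0.49], 0.5],
  [[0, 0, 0], [0, 0, 0.49], 0.5],
])

```text
time: 4.75
tcp_pos: [524.7, -5.3, 184.5]
tcp_rot: [2.365, 2.066, 0.003]
wrist_force: [-0.7, 0.6, 0.1]
gripper_width: 64.2
gripper_force: 0.0
```

```bash
python3 - <<'E'
from h import *
delta([523,-4.5,180],np.radians(-7.87))
i=grab('wrist');cv2.imwrite('pics/w2.png',i['bgr'])
o=np.array([525.9,13,0]);x=np.array([.9906,-.137,0]);y=np.array([.137,.9906,0])
h=o-70*y
print(proj(i,[h+[0,0,71.5],h+y*170+[0,0,64],h+y*37-x*12.5+[0,0,63],h+y*67-x*12.5+[0,0,63],h+y*37+x*12.5+[0,0,63],h+y*67+x*12.5+[0,0,63],h-98*x+[0,0,45]]).round(0))
E
```

```text
t 4.75 at [524.7  -5.3 184.5] shift [ 0.5 -1.8  4.5] turn [ 0.002 -0.     0.003]
[[275. 269.]
 [275.  30.]
 [258. 220.]
 [258. 182.]
 [291. 220.]
 [292. 182.]
 [159. 254.]]
```

View pics/w2.png

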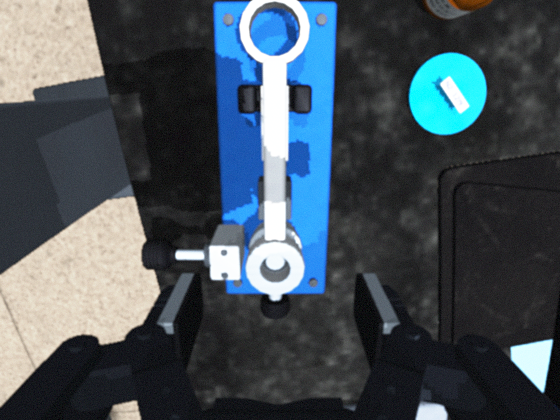

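The wrist view shows the plunger clearly out: knob at (160,254), rod visible. The hub at (275,268), the ring at (274,30) and the pads at cols 259–291 match the prediction within a pixel or two. I descend and grip.

Emit:
drive_tool([
  [[0.5, -1.5, 40], [0, 0, 0.003], 0.5],
  [[0.5, -1.5, 80], [0, 0, 0.003], 0.5],
  [[0.5, -1.5, 115], [0, 0, 0.003], 0.5],
  [[0.5, -1.5, 140], [0, 0, 0.003], 0.4],
  [[0.5, -1.5, 150], [0, 0, 0.003], 0.3],
  [[0.5, -1.5, 150], [0, 0, 0.003], 0.0],
  [[0.5, -1.5, 150], [0, 0, 0.003], -0.3],
  [[0.5, -1.5, 150], [0, 0, 0.003], -0.3],
  [[0.5, -1.5, 150], [0, 0, 0.003], -0.3],
], newtons=80)

```text
time: 5.55
tcp_pos: [524.0, -4.9, 35.6]
tcp_rot: [2.37, 2.058, 0.005]
wrist_force: [-0.5, -0.2, 0.1]
gripper_width: 29.6
gripper_force: 0.0
```

Emit:
drive_tool([
  [[0, 0, 1], [0, 0, 0], -1],
  [[0, 0, 1], [0, 0, 0], -1],
  [[0, 0, 1], [0, 0, 0], -1],
  [[0, 0, 1], [0, 0, 0], -1],
  [[0, 0, 1], [0, 0, 0], -1],
], newtons=80)

```text
time: 5.97
tcp_pos: [523.8, -4.9, 35.2]
tcp_rot: [2.37, 2.058, 0.004]
wrist_force: [-3.6, -1.2, 10.0]
gripper_width: 24.2
gripper_force: 79.8
```

Emit:
drive_tool([
  [[0, 0, -5], [0, 0, 0], -1],
  [[0, 0, -12], [0, 0, 0], -1],
  [[0, 0, -20], [0, 0, 0], -1],
  [[0, 0, -28], [0, 0, 0], -1],
  [[0, 0, -36], [0, 0, 0], -1],
  [[0, 0, -46], [0, 0, 0], -1],
  [[0, 0, -58], [0, 0, 0], -1],
  [[0, 0, -70], [0, 0, 0], -1],
  [[0, 0, -82], [0, 0, 0], -1],
  [[0, 0, -94], [0, 0, 0], -1],
])

```text
time: 6.8
tcp_pos: [522.6, -4.8, 127.7]
tcp_rot: [2.372, 2.059, 0.001]
wrist_force: [0.1, -0.1, -7.1]
gripper_width: 23.4
gripper_force: 79.1
```

Emit:
drive_tool([
  [[0, 0, -15], [0, 0, 0], -1],
  [[0, 0, -30], [0, 0, 0], -1],
  [[0, 0, -40], [0, 0, 0], -1],
  [[0, 0, -45], [0, 0, 0], -1],
  [[0, 0, -45], [0, 0, 0], -1],
])

```text
time: 7.22
tcp_pos: [523.1, -4.9, 172.7]
tcp_rot: [2.371, 2.058, 0.003]
wrist_force: [-0.1, -0.6, -7.2]
gripper_width: 23.9
gripper_force: 79.3
```

```bash
python3 - <<'E'
from h import *
np.set_printoptions(precision=2,suppress=True)
s=observe();print(s['tcp_pos'],s['wrist_force'],s['ft_torque'],s['gripper_width'],s['joints'])
# stand from top: stage white disc, grey base, post
i=grab('top')
g=cv2.inRange(i['hsv'],(90,10,120),(130,80,255));g[:150]=0;g[295:]=0;g[:,:305]=0;g[:,385:]=0
w=cv2.inRange(i['hsv'],(0,0,225),(180,30,255));w[:225]=0;w[295:]=0;w[:,:305]=0;w[:,385:]=0
m=cv2.morphologyEx(g|w,cv2.MORPH_CLOSE,np.ones((15,15)));c=big(m)
P=plane(i,c.reshape(-1,2),17)[:,:2].astype(np.float32);r=cv2.minAreaRect(P)
print('base',r,cv2.boxPoints(r))
S=plane(i,big(cv2.morphologyEx(w,cv2.MORPH_OPEN,np.ones((9,9)))).reshape(-1,2),22)[:,:2].astype(np.float32);print('stage',cv2.minEnclosingCircle(S),cv2.fitEllipse(S))
print(plane(i,[(352.5,180)],100))
cv2.imwrite('pics/post.png',cv2.resize(np.vstack([i['bgr'][160:210,310:390],i['bgr'][230:300,310:390]]),(640,960))[:600] if 0 else cv2.resize(i['bgr'][160:295,290:410],(533,600),interpolation=cv2.INTER_NEAREST))
E
```

```text
[523.05  -4.88 172.75] [-0.07 -0.57 -7.2 ] [ 0.01 -0.05  0.01] 23.949037977584197 [-0.08  0.07  1.5   0.    1.57  0.06]
base ((545.850830078125, -331.93438720703125), (119.59667205810547, 270.30267333984375), 86.83076477050781) [[ 407.6  -384.17]
 [ 677.49 -399.11]
 [ 684.1  -279.7 ]
 [ 414.21 -264.76]]
stage ((495.0152282714844, -331.2594299316406), 72.53543853759766) ((494.55206298828125, -327.8605651855469), (107.18773651123047, 133.6232452392578), 80.48863220214844)
[[ 629.76 -333.45  100.  ]]
```

View pics/post.png

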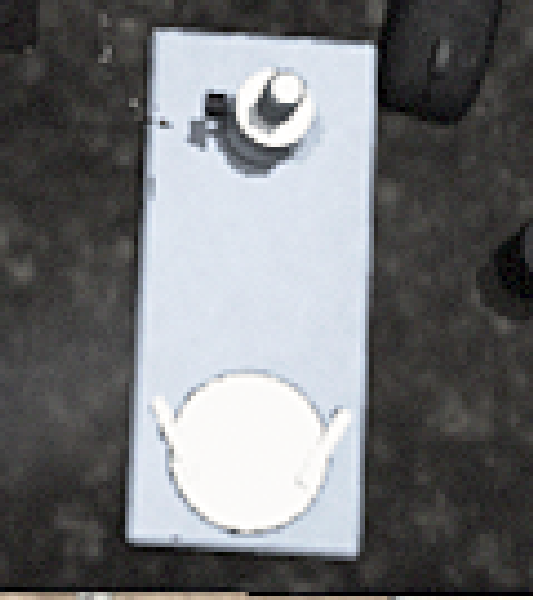

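The stand's base fits a 119.6 × 270.3 mm rectangle, which matches its given size. The post top shows at crop (288,89) and the stage at (250,452), both agreeing with that fit to about 2 mm: post ≈ (630.5,−337), stage ≈ (461,−328). I carry the arm over level, turning it on the way.

Emit:
drive_tool([
  [[-10, 3, 0], [0, 0, -0.05], -1],
  [[-25, 8, 0], [0, 0, -0.13], -1],
  [[-42, 13, 0], [0, 0, -0.22], -1],
  [[-60, 19, 0], [0, 0, -0.31], -1],
  [[-78, 25, 0], [0, 0, -0.4], -1],
  [[-96, 30, 0], [0, 0, -0.49], -1],
  [[-114, 36, 0], [0, 0, -0.58], -1],
  [[-132, 41, 0], [0, 0, -0.67], -1],
  [[-150, 47, 0], [0, 0, -0.76], -1],
  [[-165, 52, 0], [0, 0, -0.83], -1],
])

```text
time: 8.1
tcp_pos: [550.3, -176.6, 169.5]
tcp_rot: [-1.334, -2.841, 0.0]
wrist_force: [0.7, 0.8, -7.2]
gripper_width: 23.6
gripper_force: 79.2
```

```bash
python3 -c "
from h import *
delta([578.6,-334,173],np.radians(86.83))"
```

```text
t 8.1 at [ 550.3 -176.6  169.5] shift [-139.2  -78.7   -3.7] turn [-0.    -0.003 -0.823]
```

Emit:
drive_tool([
  [[-12, -7, -2], [0, 0, -0.07], -1],
  [[-28, -16, -4], [0, 0, -0.16], -1],
  [[-44, -25, -4], [0, 0, -0.25], -1],
  [[-60, -34, -4], [0, 0, -0.34], -1],
  [[-76, -43, -4], [0, 0, -0.43], -1],
  [[-92, -52, -4], [0, 0, -0.52], -1],
  [[-108, -61, -4], [0, 0, -0.61], -1],
  [[-122, -69, -4], [0, 0, -0.7], -1],
  [[-133, -75, -4], [0, 0, -0.78], -1],
  [[-139, -79, -4], [0, 0, -0.823], -1],
])

```text
time: 8.93
tcp_pos: [577.6, -334.3, 172.8]
tcp_rot: [-0.088, -3.138, -0.002]
wrist_force: [0.2, -0.1, -7.1]
gripper_width: 23.7
gripper_force: 79.2
```

Emit:
drive_tool([
  [[0, 0, 0], [0, 0, 0], -1],
  [[0, 0, 0], [0, 0, 0], -1],
])

```text
time: 9.1
tcp_pos: [577.7, -332.8, 173.4]
tcp_rot: [-0.095, -3.138, -0.003]
wrist_force: [0.2, 1.0, -7.9]
gripper_width: 23.5
gripper_force: 79.3
```

```bash
python3 - <<'E'
from h import *
delta([578.6,-334,129],np.radians(86.83))
s=observe();R=Ro.from_rotvec(s['tcp_rot']).as_matrix();b=s['tcp_pos']
a=R[:,0]; hub=b-52*a; hub[2]=b[2]-9.2+45.5; ring=b+118*a; ring[2]=b[2]-9.2+38
i=grab('wrist');t=grab('top')
print('wrist pred hubtop,ring,post,stage',proj(i,[hub,ring,[630.5,-337,100],[461,-328,20]]).round(0).tolist())
print('top pred',proj(t,[hub,ring]).round(1).tolist(), hub,ring)
c=cv2.resize(t['bgr'][140:300,290:410],(450,600),interpolation=cv2.INTER_CUBIC)
w=cv2.resize(i['bgr'],(350,262));o=np.zeros((600,800,3),np.uint8);o[:,:450]=c;o[:262,450:]=w
cv2.imwrite('pics/over.png',o)
E
```

```text
t 9.1 at [ 577.7 -332.8  173.4] shift [-1.1 -1.2 44.4] turn [ 0.002 -0.002 -0.005]
wrist pred hubtop,ring,post,stage [[278.0, 439.0], [277.0, -51.0], [276.0, 297.0], [274.0, 37.0]]
top pred [[362.4, 166.7], [357.8, 253.3]] [ 629.62323407 -335.99451534  209.70077629] [ 459.93762575 -325.66782854  202.20077629]
```

View pics/over.png

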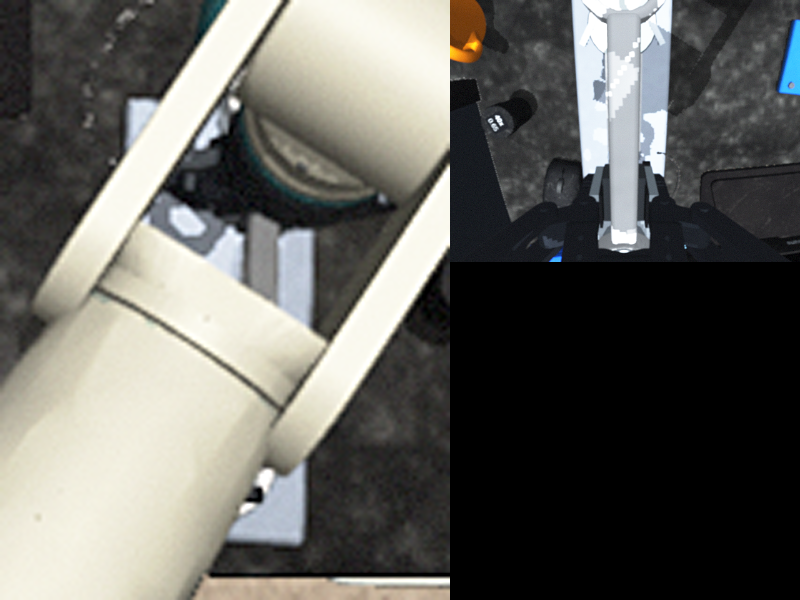

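The top camera is blocked by the robot. In the wrist view the web runs at full-image column ≈278 and the stage sits under it at ≈272–275, as predicted, so the lateral alignment holds. I lower the arm to about 20 mm clear of the post.

Emit:
drive_tool([
  [[-1, -1, 6], [0, 0, -0.005], -1],
  [[-1, -1, 14], [0, 0, -0.005], -1],
  [[-1, -1, 22], [0, 0, -0.005], -1],
  [[-1, -1, 30], [0, 0, -0.005], -1],
  [[-1, -1, 37], [0, 0, -0.005], -1],
  [[-1, -1, 42], [0, 0, -0.005], -1],
  [[-1, -1, 43], [0, 0, -0.005], -1],
  [[-1, -1, 43], [0, 0, -0.005], -1],
  [[-1, -1, 43], [0, 0, -0.005], -1],
])

```text
time: 9.95
tcp_pos: [579.3, -334.2, 132.6]
tcp_rot: [0.085, 3.14, -0.001]
wrist_force: [0.3, 0.3, -7.6]
gripper_width: 23.8
gripper_force: 79.3
```

```bash
python3 - <<'E'
from h import *
delta([578.6,-334,129],np.radians(86.83))
s=observe();R=Ro.from_rotvec(s['tcp_rot']).as_matrix();b=s['tcp_pos'];print(s['wrist_force'],s['ft_torque'],np.abs(s['qd']).max())
a=R[:,0]; hub=b-52*a; hub[2]=b[2]-9.2; ring=b+118*a; ring[2]=hub[2]+16
t=grab('scene')
print(proj(t,[hub,hub+[0,0,45.5],ring,ring+[0,0,22],[630.5,-337,100],[630.5,-337,60],[461,-328,20]]).round(1).tolist(),hub,ring)
cv2.imwrite('pics/sc.png',cv2.resize(t['bgr'][190:310,245:385],(700,600),interpolation=cv2.INTER_CUBIC))
E
```

```text
t 9.95 at [ 579.3 -334.2  132.6] shift [0.7 0.2 3.6] turn [-0.     0.001  0.002]
[ 0.33035949  0.29064041 -7.58590562] [-0.01878324 -0.02263719 -0.04940339] 0.008133530435143513
[[346.9, 223.6], [348.8, 208.5], [284.9, 241.2], [285.0, 233.7], [345.7, 231.2], [344.2, 243.5], [284.1, 278.8]] [ 631.21086958 -337.01240514  123.38534022] [ 461.45706613 -327.86730013  139.38534022]
```

View pics/sc.png

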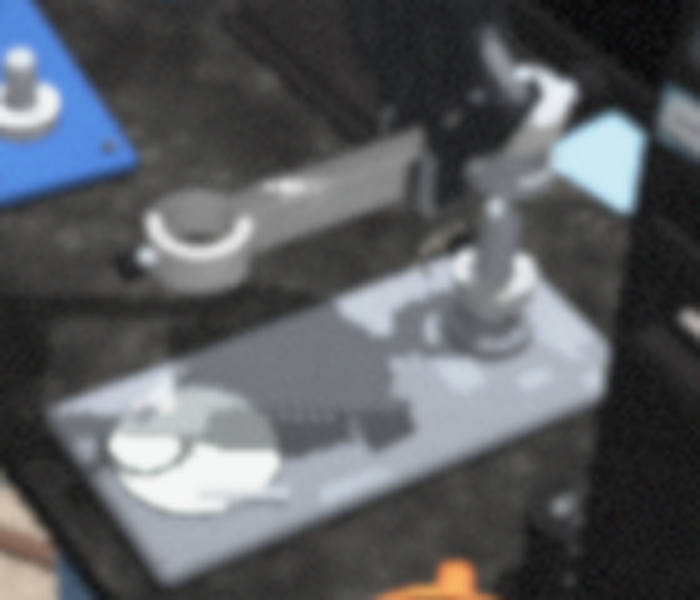

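The ring top is at crop (198,215), i.e. pixel (284.6,233), against a prediction of (285.0,233.7), so the arm is level. The hub sits just above the post top at crop (498,203), aligned and clear by about 23 mm. I hand in.

```bash
python3 -c "
from plant import ticket
print(ticket.finish_job())"
```

```text
the job is handed in; nothing more can be done
None
```

I pulled the plunger out and left it out. By my measurements the camera arm is held level at its balance point, its bore within about 1 mm of the post axis and about 23 mm above the post, with its ring over the stage. The job is handed in; no verdict came back.

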